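Fit a water-filter cartridge

ROBOT

A 7-joint arm with a two-finger parallel gripper is mounted at the origin on a cart in front of the work surface, level with it; the furniture and walls round the work are solid. World frame = base frame: x ahead of the robot, y to its left, z up, the work surface at z = 0. Lengths are in m, angles in rad, forces in N, time in s.
With the tool pointing down it reaches from about 0.35 to 0.9 m from the base axis. Payload 7.2 kg.
Tool frame: the origin (TCP) lies at the very end of the fingers, on their centre line; the grasp point (between the pads) lies 19 mm behind it (r.grip_depth is the distance from the TCP to the grasp point, in m); z points along the fingers, y is the line along which they close (so a half turn about z gives the same grasp; the last joint's range is limited). The gripper opens to 88 mm and grips with 3 to 60 N. Pads are 20 mm wide; open, the fingers measure 115 mm over their backs; the gripper's body (75 mm by 178 mm) begins 61 mm behind the grasp point.
Start: joints at [-1.25, 0.411, -0.013, 1.596, 0.006, 1.134, -0.082], TCP at [0.237, 0.578, 0.192] pointing down, gripper open.
Joint ranges: [-2.95, 2.95], [-0.29, 1.99], [-1.47, 1.44], [0.14, 2.54], [-1.03, 4.17], [0.13, 1.85], [-2.86, 2.86]. Speed limits (rad/s): [2.39, 2.39, 3.01, 3.01, 3.14, 3.14, 3.14].

INTERFACE

Orientations are given as [roll, pitch, yaw] about the fixed x, y, z axes, in that order (R = Rz(yaw) Ry(pitch) Rx(roll)).
In Python, from workcell import r, optics gives the robot as it stands.
- The arm moves only by the tool play_rows, never from a script. Its argument "rows" is a list of rows, each a list of 6 numbers: the shift along the world's x, y, z in m, then the turn, a rotation vector about the world's x, y, z in degrees. In form: [[dx, dy, dz, wx, wy, wz], ...]. A call has exactly 5 rows; each row shifts and turns the commanded pose from where the row before left it; what a row does not reach is not made up. A row lasts 1/12 s, in which the tool goes at most 41.7 mm and 7.16 degrees, less where a joint would pass 70% of its speed; a pose out of reach is approached as far as the arm can. A call is refused whole if a number of a shift passes 0.0417 or a number of a turn 7.16, either way. A call with a gripper value outside its range is refused whole. "jaw" is the gripper command: -1 is shut, 1 is fully open, values between are in proportion, set as the call begins (left out, the last holds). The fingers move at their own pace and stop on an object; "grip_force" is the grip in N (left out, the last holds). Time passes only in rows, so rows that do not move let the fingers close, or fill a call up. It gives the time, the measured TCP pose, the force, the opening and the grip force at its end, in the units of the state.
- r.sense(): the state, without advancing time (a new reading comes with each control period).
- optics.snapshot(name): name is "scene" or "top" or "wrist"; returns a dict with "frame" (400x640x3 uint8, red, green, blue), "depth" (400x640 float32, m along the optical axis (not along the pixel's ray), 0 where there is no reading), "vertical_fov" (degrees; the focal length in pixels is half the picture's height over the tangent of half this angle, whatever the lens; pixels are square), "cx", "cy" (the principal point, pixels), "k1" (the pictures are not rectified: a ray, as slopes to the right and down, at radius r is drawn at 1 + k1 r^2 times it, then the intrinsics apply), "pose" (4x4, takes a point from camera to world coordinates). Camera axes: x right, y up, looking along -z (the intrinsics and any distortion apply to the point x, -y, -z); pixel columns grow to the right and rows downward; lengths in m; the calibration is good to about 2 mm. A picture is of the moment at which its call begins.
- r.hand_in(): hands the job in; it is judged then, once.
Trained networks look in a picture, given as the dict that the camera call returned (one of the last four; its "shot" number tells which), for a name from the list of things; names that differ only in an ending like _2 or _b are one class to them, and where a whole thing is asked for, a point or a joint stands for the part that bears it (a point fixed in the world has none). Each returns a list of dicts, best first, with "p" (0 to 1); they miss things now and then, are a little off and sometimes report something else, mostly with a low value. They report only what shows in the picture. A call takes as long as a camera call.
- optics.find_in(picture, target): "centre" ([x, y, z] in m, in world coordinates, good to about 4 mm: the middle of the surface that is visible of it).
- optics.outline_of(picture, target): "pixels" (400x640 bool, what is visible of it).
- optics.place_of(picture, target): "centre" ([x, y, z] in m, in world coordinates, good to about 4 mm: a listed point, or the origin of a listed thing).
The state is a dict: "t": time; "joint_pos": joint angles; "dq": joint speeds; "joint_efforts": joint torques, N m; "eef_pos": TCP position; "orientation": TCP orientation; "force": force on the tool from outside, world axes, zero at the start; "moment": the same for the moment, N m; "grip_width": opening from 0.0 (shut) to 1.0 (fully open); "finger_force": force on a finger pad.
Only numpy, scipy, OpenCV 4.12 (cv2) and the standard library are available. Lean on these libraries where they do the work, as an engineer would, in place of code of your own. Each camera call takes 0.05 s, during which the arm holds its last target. There are 200 camera calls.

TASK

Fit the new filter cartridge into the worktop water filter: stand it upright in the bay on top, push it down through the spring dust flaps and press it gently, without forcing it, until it clicks home on the seat inside. Then take the hand away so that both flaps close over it, and leave the things round about where they are.

Things in the scene. Friction and masses are not known exactly. Their poses are not given: they have to be found in the camera images.
- cartridge_center (a point): centre of the loose filter cartridge's block, white, upright, 60 x 36 x 76 mm (x, y, z), 38 mm above its underside; z up. On its flat top stands a pull ridge 40 x 9 mm, 7 mm high. Grip the two 60 mm wide faces (36 mm apart along y), flat to the full height; the ends are waisted to 52 mm. Foot bevelled 6 mm all round. Either way round fits (half turn). 0.13 to 0.25 kg.
- cartridge: the same cartridge; origin at the centre of its underside, same axes
- bay_mouth (a point): centre of the bay opening, level with the filter's flat top, 155 mm above the worktop; x along the bay's long side (the cartridge's 60 mm goes along it), z up. Mouth 79 x 55 mm, bevelled 6 mm to 67 x 43 mm, lower down 65 x 41 mm. When home, the cartridge's ridge lies 25 to 47 mm below this point, differing from filter to filter: the fingertips must follow it down between the flaps.
- filter_unit: worktop water filter, fixed; white tower 112 x 112 x 155 mm, clear tank behind (+x), spout and drip tray in front; origin on the worktop under the bay. In the bay the foot meets, 46 to 66 mm down, a sprung ejector (3 N, 8 N at the end); 43 mm on, snap pawls (a hump, 10 to 13 N in all), 20 mm further a hard gasket (12 N per mm), where they click. 20 N means home; over 35 N harms it.
- flap_left (a joint): left (+y) of two black dust flaps lying 8 mm below the bay mouth, hinged on its long sides, 22 mm long each, meeting in the middle; rad: 0 shut, 1.45 wide open. They open downwards only (4 to 9 N on the cartridge), so pulling back up drags. Not latched, the cartridge is pushed up again by the ejector.
- flap_right (a joint): right (-y) dust flap, likewise; rad: 0 shut, 1.45 wide open downwards
- mug_a: white mug with a leaf pattern, 82 x 112 x 94 mm, the one between cartridge and filter, further back, bystander; origin at the underside
- food_tin: food tin with a blue and yellow label, 75 x 75 x 110 mm, the one behind the cartridge, bystander; origin at the underside
- tumbler: clear drinking glass, 81 x 81 x 91 mm, bystander; origin at the underside
- coffee_grinder: small black coffee grinder with a clear cap, 88 x 88 x 196 mm, right of the filter, bystander; origin at the underside
- bench_scraper: dough scraper with a wooden grip lying flat, 106 x 152 x 21 mm, bystander; origin at the underside

How it is judged:
On the way, in this order (a step that is already met when the one before it is completed fails the run):
1. the cartridge's foot is pushed in through both flaps (value of joint each of flap_left, flap_right above 0.8 rad and horizontal distance between cartridge_center and bay_mouth below 0.006 m and z of cartridge_center in the frame of bay_mouth below 0.015 m), for 0.1 s.
2. the cartridge is pressed down to its seat, below the flaps (horizontal distance between cartridge_center and bay_mouth below 0.005 m and z of cartridge_center in the frame of bay_mouth below -0.068 m), for 0.1 s.
At the end, for the whole second after the job is handed in: the cartridge stands upright (within 6 degrees) in the bay, centred within 5 mm, held down by the pawls with its flat top (beside the ridge) at least 30 mm below the bay mouth, at rest; both dust flaps are shut (within 0.1 rad) and nothing touches it but the filter (all of step 2 and angle between cartridge's own z axis and vertical below 0.1 rad and value of joint each of flap_left, flap_right below 0.1 rad and linear speed of cartridge below 0.02 m/s).
It fails at once if the cartridge or the filter is forced (more than 38 N between cartridge and filter) (contact force between cartridge and filter_unit above 38 N).
It fails at once if the hand pushes the filter itself with more than 38 N (contact force between the arm and filter_unit above 38 N).
It fails at once if a bystander is shifted by more than 30 mm (distance of any of mug_a, food_tin, tumbler, coffee_grinder, bench_scraper from where it was at the start of the episode above 0.03 m).
It also fails if it takes over 54 s, if anything falls off the work surface, if the arm or the gripper's body presses on something with over 40 N, if the wrist force passes 120 N, or if a joint passes its speed limit or range.

## Working session

There is one attempt and no reset: what is moved stays moved. The work goes in short steps, Python scripts to look and compute and a tool call to move; the robot and the scene stay as the last step left them, time stands still between calls to the robot, and variables do not carry over. Pictures are saved under pics/ and viewed, at most 10 in all, crops included, and the job is handed in when it is done.

Besides the shell and the picture viewer there is one more tool, called as name(argument=value, ...) on one line, values as JSON. play_rows: Moves the arm, as the interface text tells. Its arguments: {"type":"object","properties":{"rows":{"type":"array"},"jaw":{"type":"number"},"grip_force":{"type":"number"}},"required":["rows"]}

```bash
mkdir -p pics; ls; cat > h.py <<'E'
import numpy as np, cv2
from workcell import r, optics
def cloud(s):
    f=200/np.tan(np.radians(s["vertical_fov"])/2)
    K=np.array([[f,0,s["cx"]],[0,f,s["cy"]],[0,0,1]])
    v,u=np.mgrid[0:400,0:640]
    p=cv2.undistortPoints(np.stack([u.ravel(),v.ravel()],1).astype(np.float64)[:,None],K,np.array([s["k1"],0,0,0.])).reshape(400,640,2)
    d=s["depth"]; c=np.stack([p[...,0]*d,-p[...,1]*d,-d,np.ones_like(d)],-1)
    w=(c@np.array(s["pose"]).T)[...,:3]; w[d==0]=np.nan
    return w
def save(s,n): cv2.imwrite("pics/"+n,s["frame"][...,::-1])
E
python3 - <<'E'
from h import *
print(r.sense())
for n in ("scene","top"):
    s=optics.snapshot(n); save(s,n+"0.png")
    for t in ("cartridge_center","cartridge","bay_mouth","filter_unit","mug_a","food_tin","tumbler","coffee_grinder","bench_scraper"):
        o=optics.place_of(s,t); print(n,t,[(np.round(x["centre"],3).tolist(),round(x["p"],2)) for x in o[:2]])
a=cv2.imread("pics/scene0.png");b=cv2.imread("pics/top0.png")
E
```

```text
pics
{'t': 0.0, 'joint_pos': array([-1.25021224,  0.41190249, -0.01272877,  1.59703785,  0.0056225 ,
        1.13428587, -0.08218875]), 'dq': array([-0.00068831, -0.00045826, -0.00148482, -0.00045178,  0.00138861,
        0.00136616,  0.00083801]), 'joint_efforts': array([-1.24691112e-03, -5.87941647e+01,  6.41019233e-01, -2.91077882e+01,
       -5.38658921e-02,  1.83592597e-02,  1.55543130e-04]), 'eef_pos': array([0.23674634, 0.57783167, 0.19160995]), 'orientation': array([-3.13999993e+00,  1.26775282e-04,  2.75286941e+00]), 'force': array([ 0.59875755, -0.44683471, -0.55212553]), 'moment': array([-0.02849156, -0.04215859, -0.02809609]), 'finger_force': 0.0, 'grip_width': 0.998645350740945}
scene cartridge_center [([0.465, 0.266, 0.039], 0.87)]
scene cartridge [([0.468, 0.265, -0.001], 0.89), ([0.515, -0.07, 0.001], 0.24)]
scene bay_mouth [([0.519, -0.074, 0.153], 0.89)]
scene filter_unit [([0.513, -0.072, 0.003], 0.59)]
scene mug_a [([0.635, 0.154, 0.002], 0.8)]
scene food_tin [([0.614, 0.283, -0.002], 0.87)]
scene tumbler [([0.731, 0.243, 0.0], 0.96), ([0.468, 0.262, 0.003], 0.63)]
scene coffee_grinder [([0.476, -0.383, -0.003], 0.88)]
scene bench_scraper [([0.548, 0.44, 0.002], 0.92), ([0.468, 0.264, -0.001], 0.67)]
top cartridge_center [([0.461, 0.261, 0.033], 0.58)]
top cartridge [([0.466, 0.269, -0.005], 0.79)]
top bay_mouth [([0.513, -0.076, 0.155], 0.71)]
top filter_unit [([0.517, -0.073, -0.0], 0.73)]
top mug_a [([0.637, 0.152, 0.001], 0.6), ([0.477, -0.386, 0.002], 0.48)]
top food_tin [([0.613, 0.285, -0.005], 0.74)]
top tumbler [([0.731, 0.242, 0.002], 0.92)]
top coffee_grinder [([0.478, -0.384, -0.0], 0.62)]
top bench_scraper []
```

View pics/scene0.png

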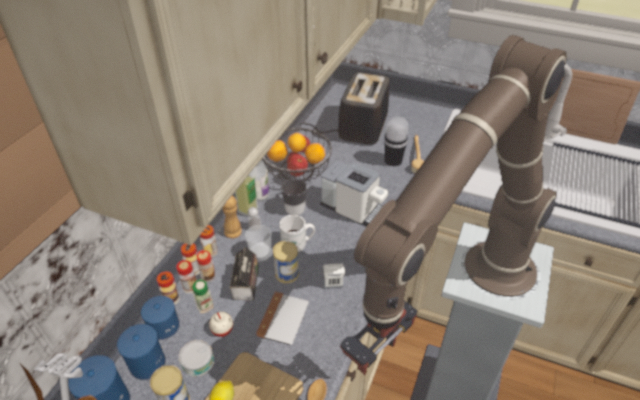

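View pics/top0.png

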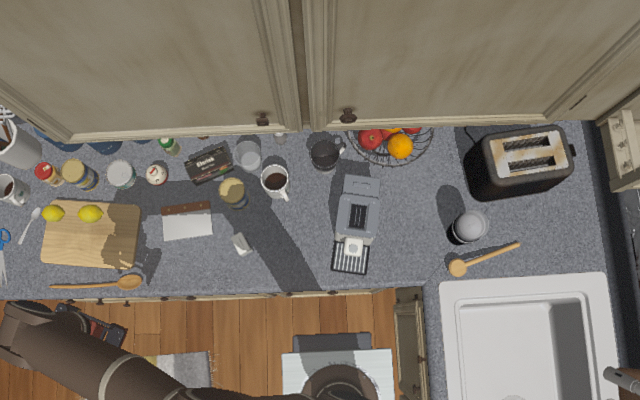

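```bash
python3 - <<'E'
from h import *
def rect(P):
    (c,sz,a)=cv2.minAreaRect((P[:,:2]*1000).astype(np.float32)); return np.round(c,1),np.round(sz,1),round(a,1),len(P)
for n in ("top","scene"):
    s=optics.snapshot(n); w=cloud(s)
    o=optics.outline_of(s,"cartridge")[0]["pixels"]; P=w[o]; P=P[~np.isnan(P[:,0])]
    for lo,hi in ((.070,.0795),(.081,.09)):
        q=P[(P[:,2]>lo)&(P[:,2]<hi)]; print(n,"cart",lo,rect(q) if len(q)>5 else None, np.median(q[:,2]) if len(q) else None)
    W=w.reshape(-1,3); W=W[~np.isnan(W[:,0])]
    m=(abs(W[:,0]-.516)<.1)&(abs(W[:,1]+.074)<.1)
    q=W[m&(abs(W[:,2]-.155)<.004)]; print(n,"top",rect(q),np.median(q[:,2]))
    q=W[m&(W[:,2]<.1495)&(W[:,2]>.14)&(abs(W[:,0]-.516)<.045)&(abs(W[:,1]+.074)<.035)]; print(n,"flap",rect(q),np.median(q[:,2]))
E
```

```text
top cart 0.07 (array([464.2, 265.9]), array([56.3, 34.5]), 27.0, 161) 0.07566768260866463
top cart 0.081 (array([462.4, 268.3]), array([49. , 26.8]), 27.4, 43) 0.08350867348843849
top top (array([537., -74.]), array([111.8, 162.4]), 79.2, 1064) 0.1549059173857512
top flap (array([516.3, -69. ]), array([86.8, 59.1]), 0.1, 281) 0.1471446787701316
scene cart 0.07 (array([465.1, 268.3]), array([58.7, 39.4]), 29.9, 157) 0.0751023594991509
scene cart 0.081 (array([463. , 274.2]), array([35.7, 20.1]), 34.9, 20) 0.08388265871946665
scene top (array([515. , -67.5]), array([117.9, 114. ]), 78.9, 473) 0.15388067243225478
scene flap (array([518.8, -70.2]), array([65.3, 79.3]), 84.2, 171) 0.14626052240257348
```

Scene: the cartridge is at about (333,275) and the filter at about (358,195). Top: the cartridge is at (241,242), long axis about +28° from x, and the filter bay at (357,215), yaw about −11°. The networks' positions agree with the depth data to within a few mm. I'm moving above the cartridge, turning +50° to align the fingers.

play_rows(rows=[[0.0225,-0.031,0,0,0,5],[0.0225,-0.031,0,0,0,5],[0.0225,-0.031,0,0,0,5],[0.0225,-0.031,0,0,0,5],[0.0225,-0.031,0,0,0,5]], jaw=1, grip_force=25)

```text
t: 1.62
eef_pos: [0.3502, 0.4218, 0.1926]
orientation: [3.141, 0.0, -3.089]
force: [1.7, 0.2, 0.5]
grip_width: 0.999
finger_force: 0.0
```

play_rows(rows=[[0.0225,-0.031,0,0,0,5],[0.0225,-0.031,0,0,0,5],[0.0225,-0.031,0,0,0,5],[0.0225,-0.031,0,0,0,5],[0.0225,-0.031,0,0,0,5]])

```text
t: 2.03
eef_pos: [0.4628, 0.2667, 0.1928]
orientation: [3.141, 0.001, -2.653]
force: [0.8, 1.0, -0.5]
grip_width: 1.004
finger_force: 0.0
```

```bash
python3 - <<'E'
from h import *
def rect(P):
    (c,sz,a)=cv2.minAreaRect((P[:,:2]*1000).astype(np.float32)); return np.round(c,1),np.round(sz,1),round(a,1),len(P)
q=r.sense(); print(q["t"],q["eef_pos"],np.degrees(q["orientation"]),q["joint_pos"])
s=optics.snapshot("wrist"); save(s,"w1.png"); w=cloud(s)
for t in ("cartridge","cartridge_center"): print([(np.round(x["centre"],4),x["p"]) for x in optics.place_of(s,t)[:2]])
o=optics.outline_of(s,"cartridge")
P=w[o[0]["pixels"]]; P=P[~np.isnan(P[:,0])]
for lo,hi in ((.0,.1),(.073,.0795),(.081,.09)):
    q=P[(P[:,2]>lo)&(P[:,2]<hi)]; print(lo,rect(q) if len(q)>5 else None, np.median(q[:,2]) if len(q) else None)
E
```

```text
2.0333 [0.46284521 0.26671365 0.19280041] [ 1.79993346e+02  4.06383441e-02 -1.52024913e+02] [-6.10172511e-01  2.56307505e-01 -3.89478045e-03  1.81728480e+00
  1.09723229e-03  1.06728423e+00  1.44458496e+00]
[(array([ 0.4625,  0.2611, -0.0022]), 0.91)]
[(array([6.397e-01, 1.548e-01, 1.000e-04]), 0.36)]
0.0 (array([466. , 263.6]), array([60.6, 36.7]), 27.9, 2722) 0.07493644767548857
0.073 (array([465.9, 263.4]), array([59.3, 36.4]), 28.6, 1836) 0.07495866244255817
0.081 (array([465.5, 263.3]), array([39.1,  8.3]), 28.0, 361) 0.08206476519162964
```

play_rows(rows=[[0.003,-0.0033,-0.03,0,0,0],[0,0,-0.038,0,0,0],[0,0,-0.038,0,0,0],[0,0,-0.027,0,0,0],[0,0,-0.01,0,0,0]])

```text
t: 2.65
eef_pos: [0.4616, 0.2655, 0.0457]
orientation: [3.141, -0.006, -2.656]
force: [-0.7, -0.9, 1.2]
grip_width: 0.998
finger_force: 0.0
```

play_rows(rows=[[0,0,0,0,0,0],[0,0,0,0,0,0],[0,0,0,0,0,0],[0,0,0,0,0,0],[0,0,0,0,0,0]], jaw=-1, grip_force=30)

```text
t: 3.07
eef_pos: [0.4659, 0.2658, 0.0511]
orientation: [3.141, 0.003, -2.658]
force: [0.1, -0.1, -0.7]
grip_width: 0.662
finger_force: 0.0
```

play_rows(rows=[[0,0,0,0,0,0],[0,0,0,0,0,0],[0,0,0,0,0,0],[0,0,0,0,0,0],[0,0,0,0,0,0]])

```text
t: 3.48
eef_pos: [0.4649, 0.265, 0.0495]
orientation: [3.142, 0.0, -2.658]
force: [-0.1, 0.2, 0.8]
grip_width: 0.281
finger_force: 0.0
```

```bash
python3 - <<'E'
from h import *
q=r.sense(); print(q)
s=optics.snapshot("wrist"); a=s["frame"]; s2=optics.snapshot("scene"); b=s2["frame"]
b=cv2.resize(b[220:340,270:462],(640,400))
cv2.imwrite("pics/g1.png",cv2.resize(np.vstack([a,b])[...,::-1],(480,600)))
print([(np.round(x["centre"],4),x["p"]) for x in optics.place_of(s2,"cartridge")[:2]])
E
```

```text
{'t': 3.4833, 'joint_pos': array([-0.60286122,  0.43168742, -0.00723413,  1.95571397,  0.00436703,
        0.75419593,  1.4419909 ]), 'dq': array([-0.00047392,  0.00177049,  0.00032813,  0.00065086, -0.00012538,
       -0.00041702, -0.00234304]), 'joint_efforts': array([ 2.62762449e-03, -5.30711210e+01,  7.86515493e-01, -2.19724202e+01,
        1.35339779e-02,  7.66824838e-02, -5.15496704e-04]), 'eef_pos': array([0.46492819, 0.26503508, 0.04949209]), 'orientation': array([ 3.14155503e+00,  5.36191447e-06, -2.65778360e+00]), 'force': array([-0.06532367,  0.16773693,  0.77195992]), 'moment': array([ 0.10055319,  0.0255628 , -0.0094233 ]), 'finger_force': 0.0, 'grip_width': 0.2810823909996639}
[(array([0.4699, 0.2627, 0.0006]), 0.64)]
```

View pics/g1.png

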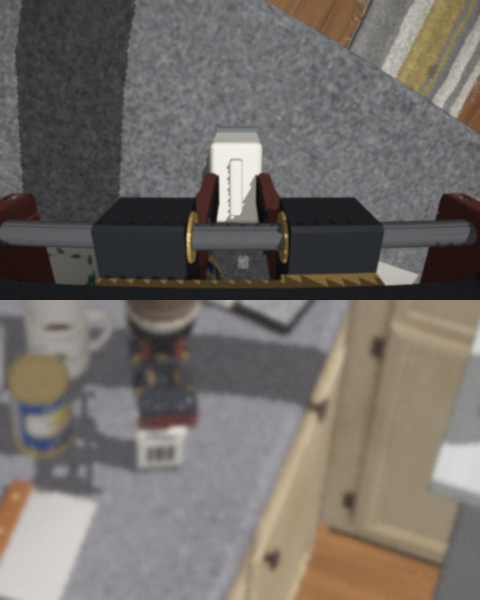

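The wrist view shows the fingers at columns 215–262, with the cartridge top in front of them (rows 140–222). The opening is narrower than 36 mm with no pad force, so the grasp is suspect. I'm measuring where the cartridge is now relative to the fingers.

```bash
python3 - <<'E'
from h import *
def rect(P):
    (c,sz,a)=cv2.minAreaRect((P[:,:2]*1000).astype(np.float32)); return np.round(c,1),np.round(sz,1),round(a,1),len(P)
s=optics.snapshot("wrist"); w=cloud(s); print(np.round(s["pose"],3))
o=optics.outline_of(s,"cartridge")
for x in o[:2]:
    P=w[x["pixels"]]; P=P[~np.isnan(P[:,0])]; print(x["p"])
    for lo,hi in ((.0,.1),(.06,.079),(.079,.09)):
        q=P[(P[:,2]>lo)&(P[:,2]<hi)]; print(lo,rect(q) if len(q)>5 else None, np.median(q[:,2]) if len(q) else None)
for v,u in ((190,320),(230,310),(270,300),(270,320),(280,300),(260,278),(260,362),(300,320),(350,330),(330,280),(240,275),(240,355)):
    print(v,u,np.round(w[v,u],3),s["frame"][v,u])
q=r.sense(); print(q["t"],q["grip_width"],q["finger_force"])
E
```

```text
[[-0.465 -0.856 -0.225  0.405]
 [ 0.885 -0.449 -0.119  0.232]
 [ 0.001 -0.254  0.967  0.241]
 [ 0.     0.     0.     1.   ]]
0.74
0.0 (array([467.4, 260.7]), array([60.1, 42.7]), 27.4, 5708) 0.07499666896944727
0.06 (array([466. , 263.4]), array([60.1, 36.6]), 27.4, 3446) 0.07486638153534943
0.079 (array([465.2, 264.7]), array([40. , 13.4]), 30.3, 1336) 0.08199360739124648
190 320 [0.438 0.252 0.072] [202 199 188]
230 310 [0.456 0.256 0.083] [236 235 226]
270 300 [0.461 0.255 0.12 ] [19 19 19]
270 320 [0.473 0.27  0.082] [135 133 125]
280 300 [0.464 0.256 0.122] [18 19 17]
260 278 [0.464 0.246 0.113] [72 41 35]
260 362 [0.486 0.315 0.   ] [134 136 137]
300 320 [0.441 0.252 0.173] [59 60 60]
350 330 [0.569 0.332 0.   ] [ 99 100 101]
330 280 [0.447 0.246 0.18 ] [190 155  90]
240 275 [ 0.503  0.249 -0.002] [58 59 61]
240 355 [ 0.475  0.302 -0.002] [114 114 117]
3.7333 0.09067095702173018 29.998132288455963
```

play_rows(rows=[[0,0,0,0,0,0],[0,0,0,0,0,0],[0,0,0,0,0,0],[0,0,0,0,0,0],[0,0,0,0,0,0]])

```text
t: 4.15
eef_pos: [0.4649, 0.265, 0.0494]
orientation: [-3.142, -0.0, -2.658]
force: [0.2, 0.3, -1.1]
grip_width: 0.094
finger_force: 30.0
```

```bash
python3 - <<'E'
from h import *
print(r.grip_depth)
a=np.radians(28); ux=np.array([np.cos(a),np.sin(a)]); uy=np.array([-np.sin(a),np.cos(a)])
for n in ("scene","top","wrist"):
    s=optics.snapshot(n); w=cloud(s); P=w.reshape(-1,3); C=s["frame"].reshape(-1,3).astype(int)
    m=~np.isnan(P[:,0])&(abs(P[:,2]-.09)<.05)&(np.hypot(P[:,0]-.465,P[:,1]-.265)<.07)
    P,C=P[m],C[m]; d=P[:,:2]-[.465,.264]; L=np.c_[d@ux,d@uy,P[:,2]]
    red=(C.max(1)<170)&(C[:,0]>C[:,2]+12)|(C.max(1)<60)
    print(n,red.sum(), np.round(np.percentile(L[red],[1,5,20,50,80,99],axis=0),3).tolist() if red.sum() else "")
    if n=="wrist": cv2.imwrite("pics/w2.png",s["frame"][140:400,200:440][...,::-1].repeat(2,0).repeat(2,1))
E
```

```text
0.0187
scene 1 [[0.03, 0.008, 0.074], [0.03, 0.008, 0.074], [0.03, 0.008, 0.074], [0.03, 0.008, 0.074], [0.03, 0.008, 0.074], [0.03, 0.008, 0.074]]
top 0 
wrist 2239 [[-0.02, -0.014, 0.071], [-0.01, -0.012, 0.083], [-0.01, -0.008, 0.095], [-0.01, 0.0, 0.112], [-0.008, 0.008, 0.128], [0.011, 0.013, 0.139]]
```

View pics/w2.png

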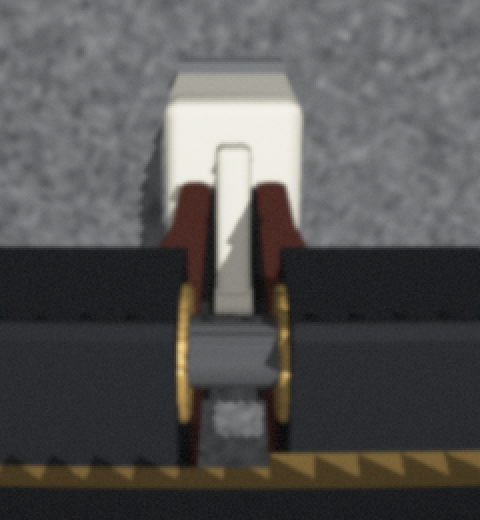

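The crop shows both brown fingertips on either side of the pull ridge, at crop (190,185) and (272,185). The real tips are therefore about 28 mm above the reported TCP and are holding the ridge. That grip fits down the bay (9 + 27 = 36 mm across the fingers), so I'm checking how deep it engages.

```bash
python3 - <<'E'
from h import *
s=optics.snapshot("wrist"); w=cloud(s)
a=np.radians(28); R=np.array([[np.cos(a),np.sin(a)],[-np.sin(a),np.cos(a)]])
for u in (294,336):
    for v in range(224,262,3):
        p=w[v,u]; print(u,v,np.round(R@(p[:2]-[.465,.264])*1000,1),round(p[2]*1000,1),s["frame"][v,u])
E
```

```text
294 224 [-12.2 -11.2] 75.8 [239 237 229]
294 227 [-10.3 -11.3] 75.1 [239 238 229]
294 230 [ -9.  -11.3] 76.0 [198 192 179]
294 233 [-10.  -10.8] 83.1 [77 48 40]
294 236 [-10.5 -10.5] 88.6 [73 41 35]
294 239 [-10.2 -10.3] 91.8 [76 41 37]
294 242 [-10.  -10.1] 95.0 [74 40 35]
294 245 [-9.7 -9.9] 97.8 [74 41 34]
294 248 [-9.8 -9.7] 101.6 [72 41 33]
294 251 [-9.8 -9.5] 105.0 [74 42 36]
294 254 [-10.   -9.3] 108.5 [74 41 35]
294 257 [-9.8 -9.1] 111.1 [73 41 35]
294 260 [-10.2  -8.9] 114.8 [76 43 38]
336 224 [-12.   10.1] 75.8 [239 238 230]
336 227 [-10.2  10.1] 75.2 [239 238 229]
336 230 [-9.9  9.9] 78.8 [192 185 173]
336 233 [-10.3   9.6] 84.3 [76 44 37]
336 236 [-9.9  9.5] 87.2 [73 40 36]
336 239 [-10.2   9.2] 92.0 [73 40 35]
336 242 [-9.8  9. ] 94.8 [76 45 39]
336 245 [-9.8  8.8] 98.3 [75 42 36]
336 248 [-10.1   8.6] 102.6 [75 42 36]
336 251 [-9.5  8.5] 104.5 [74 41 36]
336 254 [-9.5  8.3] 107.6 [78 44 40]
336 257 [-9.7  8.1] 111.2 [75 41 36]
336 260 [-10.4   7.8] 115.6 [73 41 36]
```

play_rows(rows=[[0,0,0,0,0,0],[0,0,0,0,0,0],[0,0,0,0,0,0],[0,0,0,0,0,0],[0,0,0,0,0,0]], jaw=1)

```text
t: 4.77
eef_pos: [0.465, 0.2651, 0.0495]
orientation: [3.142, 0.0, -2.658]
force: [-0.1, 0.0, -0.2]
grip_width: 0.436
finger_force: 0.0
```

play_rows(rows=[[0,0,0,0,0,0],[0,0,0,0,0,0],[0,0,0,0,0,0],[0,0,0,0,0,0],[0,0,0,0,0,0]])

```text
t: 5.18
eef_pos: [0.4649, 0.2651, 0.0495]
orientation: [3.142, -0.0, -2.658]
force: [-1.0, -0.6, -0.3]
grip_width: 0.817
finger_force: 0.0
```

```bash
python3 - <<'E'
from h import *
print(r.sense()["grip_width"],r.sense()["eef_pos"])
s=optics.snapshot("wrist"); w=cloud(s)
a=np.radians(28); R=np.array([[np.cos(a),np.sin(a)],[-np.sin(a),np.cos(a)]])
m=~np.isnan(w[...,0])&(w[...,2]>.085)
L=(w[...,:2]-[.465,.264])@R.T
for y0 in range(-110,111,10):
    k=m&(abs(L[...,1]*1000-y0)<5)&(abs(L[...,0])<.06)
    if k.sum()>3: print(y0,round(np.percentile(w[k][:,2],1)*1000),np.round(np.percentile(L[k][:,0],[1,99])*1000))
cv2.imwrite("pics/w3.png",s["frame"][...,::-1])
o=optics.outline_of(s,"cartridge"); P=w[o[0]["pixels"]]; P=P[abs(P[:,2]-.075)<.003]; print(cv2.minAreaRect((P[:,:2]*1000).astype(np.float32)))
E
```

```text
0.816628941465993 [0.4649342  0.26505838 0.04945774]
-80 160 [-32. -31.]
-70 160 [-32.  -6.]
-60 165 [-33. -14.]
-50 129 [-33. -10.]
-40 89 [-32.  11.]
-30 172 [-27. -20.]
-20 172 [-27. -20.]
-10 172 [-27. -17.]
0 172 [-27. -17.]
10 172 [-27. -17.]
20 172 [-27. -17.]
30 172 [-27. -17.]
40 89 [-32.  11.]
50 128 [-32.  -9.]
60 165 [-32. -17.]
70 160 [-31.  -9.]
80 161 [-31. -30.]
((465.5123596191406, 263.3017578125), (59.27714157104492, 36.80266571044922), 27.819002151489258)
```

View pics/w3.png

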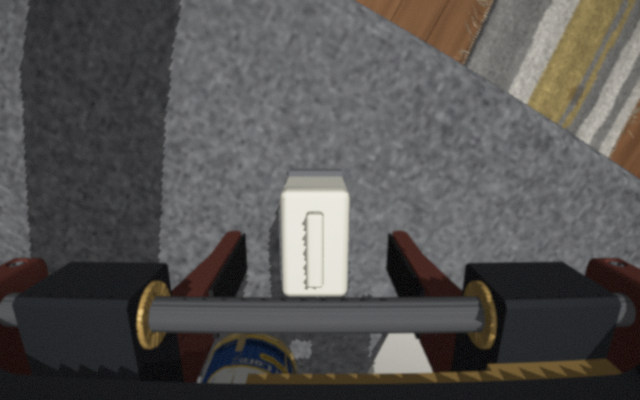

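The cartridge is still in place at (465.5, 263.3) mm, yaw 27.8°. Its top is centred between the fingers at about (315,245), and the fingertips are at (237,235) and (395,235). The true tip height is the reported z plus about 29 mm, and the body height agrees. I'm going down 29 mm to grip the 60 mm faces.

play_rows(rows=[[0,0,-0.005,0,0,0],[0.0005,-0.001,-0.008,0,0,0],[0,0,-0.008,0,0,0],[0,0,-0.006,0,0,0],[0,0,-0.002,0,0,0]])

```text
t: 5.7
eef_pos: [0.4646, 0.2635, 0.0188]
orientation: [-3.141, -0.002, -2.658]
force: [-0.1, -0.4, 0.1]
grip_width: 1.001
finger_force: 0.0
```

play_rows(rows=[[0,0,0,0,0,0],[0,0,0,0,0,0],[0,0,0,0,0,0],[0,0,0,0,0,0],[0,0,0,0,0,0]], jaw=-1, grip_force=35)

```text
t: 6.12
eef_pos: [0.4656, 0.2642, 0.0208]
orientation: [3.141, 0.001, -2.658]
force: [-0.6, -0.1, -0.2]
grip_width: 0.661
finger_force: 0.0
```

play_rows(rows=[[0,0,0,0,0,0],[0,0,0,0,0,0],[0,0,0,0,0,0],[0,0,0,0,0,0],[0,0,0,0,0,0]])

```text
t: 6.53
eef_pos: [0.4655, 0.2641, 0.0206]
orientation: [3.142, 0.0, -2.658]
force: [-0.8, 0.3, 0.2]
grip_width: 0.408
finger_force: 35.0
```

play_rows(rows=[[0,0,0.03,0,0,0],[0,0,0.041,0,0,0],[0,0,0.041,0,0,0],[0,0,0.041,0,0,0],[0,0,0.041,0,0,0]])

```text
t: 6.95
eef_pos: [0.4648, 0.2636, 0.2162]
orientation: [-3.142, -0.001, -2.658]
force: [1.7, 0.9, -2.5]
grip_width: 0.409
finger_force: 35.0
```

play_rows(rows=[[0.004,-0.02,0.006,0,0,-4],[0.005,-0.033,0,0,0,-4],[0.005,-0.033,0,0,0,-4],[0.005,-0.033,0,0,0,-4],[0.005,-0.033,0,0,0,-4]])

```text
t: 7.37
eef_pos: [0.4891, 0.1105, 0.2204]
orientation: [3.142, -0.0, -3.01]
force: [0.9, 1.0, -2.2]
grip_width: 0.409
finger_force: 35.0
```

play_rows(rows=[[0.005,-0.033,0,0,0,-4],[0.005,-0.033,0,0,0,-4],[0.005,-0.033,0,0,0,-4],[0.005,-0.02,0,0,0,-4],[0.004,0,0,0,0,-3]])

```text
t: 7.78
eef_pos: [0.5135, -0.0123, 0.2206]
orientation: [-3.14, 0.0, 2.934]
force: [-0.4, 0.0, -1.9]
grip_width: 0.413
finger_force: 35.0
```

```bash
python3 - <<'E'
from h import *
q=r.sense(); print(q["t"],q["eef_pos"],np.degrees(q["orientation"]),q["force"],q["grip_width"])
s=optics.snapshot("wrist"); save(s,"w4.png"); w=cloud(s)
print([(np.round(x["centre"],4),x["p"]) for x in optics.place_of(s,"bay_mouth")[:2]])
t=optics.snapshot("top"); print([(np.round(x["centre"],4),x["p"]) for x in optics.place_of(t,"bay_mouth")[:2]])
m=~np.isnan(w[...,0])&(abs(w[...,0]-.52)<.12)&(abs(w[...,1]+.074)<.1)
for lo,hi in ((.153,.158),(.142,.150)):
    k=m&(w[...,2]>lo)&(w[...,2]<hi); print(lo,k.sum(),cv2.minAreaRect((w[k][:,:2]*1000).astype(np.float32)) if k.sum()>5 else "",np.median(w[k][:,2]) if k.any() else 0)
E
```

```text
7.7833 [ 0.51347553 -0.01229094  0.22055479] [-1.79903951e+02  2.86275292e-02  1.68078439e+02] [-0.44825654  0.00690592 -1.86511152] 0.41298625272568307
[(array([ 0.516 , -0.0742,  0.153 ]), 0.95)]
[]
0.153 6809 ((510.0429992675781, -71.57269287109375), (112.29517364501953, 99.95030975341797), 79.05320739746094) 0.15428007501759483
0.142 4326 ((508.5117492675781, -66.29078674316406), (102.99308013916016, 94.28736877441406), 79.53413391113281) 0.14741031023474813
```

View pics/w4.png

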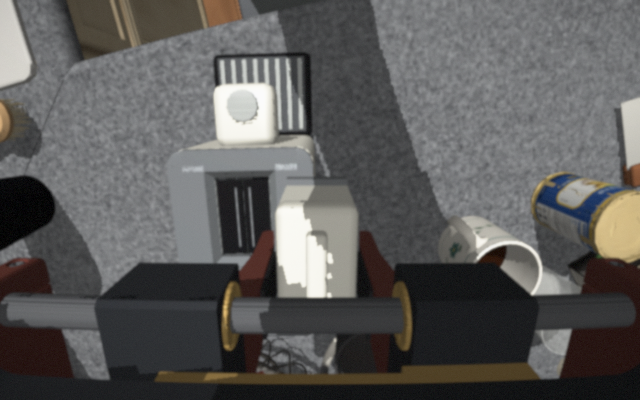

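The view shows the bay's dark flaps at (217–270, 178–255), the spout above at (245,110) and the held cartridge at (317,235). I'm measuring the bay edges and the yaw.

```bash
python3 - <<'E'
from h import *
s=optics.snapshot("wrist"); w=cloud(s)
w=w[~np.isnan(w[...,0])]
a=np.radians(-11); R=np.array([[np.cos(a),np.sin(a)],[-np.sin(a),np.cos(a)]])
L=np.c_[(w[:,:2]-[.516,-.074])@R.T,w[:,2]]*1000
k=(abs(L[:,0])<75)&(abs(L[:,1])<75); L=L[k]
print("y profile (x -30..0)")
for y in range(-62,62,2):
    q=L[(abs(L[:,1]-y)<1)&(L[:,0]>-30)&(L[:,0]<0)&(L[:,2]>100)&(L[:,2]<162)]
    if len(q): print(y,round(np.median(q[:,2]),1),end=" | ")
print("\nx profile (y -15..5)")
for x in range(-64,60,2):
    q=L[(abs(L[:,0]-x)<1)&(L[:,1]>-15)&(L[:,1]<5)&(L[:,2]>100)&(L[:,2]<162)]
    if len(q): print(x,round(np.median(q[:,2]),1),end=" | ")
# yaw from left outer edge & mouth left edge
for lo,hi in((-35,-20),):
    pts=[]
    for x in range(-40,20,3):
        q=L[(abs(L[:,0]-x)<1.5)&(L[:,2]>153)&(L[:,2]<157)&(L[:,1]<0)]
        if len(q)>5: pts.append((x,q[:,1].max(),q[:,1].min()))
    print("\n",np.round(pts,1).tolist())
# held cartridge top + tilt
o=optics.outline_of(s,"cartridge")[0]; 
W=cloud(s)[o["pixels"]]; W=W[~np.isnan(W[:,0])]
e=r.sense()["eef_pos"][2]; print(e,np.percentile(W[:,2],[1,10,25,50,75,90,99]))
z=np.median(W[W[:,2]>.26][:,2]); q=W[abs(W[:,2]-z)<.003]; print(z,cv2.minAreaRect((q[:,:2]*1000).astype(np.float32)), r.sense()["eef_pos"])
E
```

```text
y profile (x -30..0)
-54 153.9 | -52 154.2 | -50 154.1 | -48 154.2 | -46 154.2 | -44 154.2 | -42 154.2 | -40 154.2 | -38 154.2 | -36 154.2 | -34 154.2 | -32 154.2 | -30 154.5 | -28 154.4 | -26 154.0 | -24 152.2 | -22 150.3 | -20 147.5 | -18 147.3 | -16 147.3 | -14 147.3 | -12 147.1 | -10 147.2 | -8 147.3 | -6 147.3 | -4 147.6 | -2 147.3 | 0 147.3 | 2 146.8 | 4 147.4 | 6 147.5 | 8 147.4 | 10 147.3 | 12 147.2 | 14 147.2 | 16 147.3 | 18 147.3 | 20 147.4 | 22 147.3 | 24 149.0 | 26 150.8 | 28 152.8 | 30 154.1 | 32 154.4 | 34 154.5 | 36 154.3 | 38 154.1 | 40 154.1 | 42 154.1 | 44 154.3 | 58 119.2 | 
x profile (y -15..5)
-64 126.2 | -62 126.1 | -60 125.3 | -58 124.3 | -56 137.1 | -54 154.3 | -52 154.4 | -50 154.3 | -48 154.4 | -46 154.5 | -44 154.2 | -42 154.4 | -40 154.6 | -38 153.4 | -36 151.0 | -34 149.2 | -32 147.1 | -30 147.4 | -28 147.1 | -26 146.9 | -24 147.3 | -22 147.3 | -20 147.3 | -18 147.3 | -16 147.3 | -14 147.1 | -12 147.3 | -10 147.1 | -8 147.3 | -6 147.5 | -4 147.0 | -2 147.4 | 0 147.2 | 2 147.1 | 4 147.2 | 6 147.2 | 8 147.3 | 10 147.5 | 12 147.3 | 14 147.2 | 16 147.5 | 18 147.5 | 20 147.3 | 22 147.2 | 24 147.2 | 26 147.4 | 28 147.3 | 30 147.2 | 32 114.1 | 34 146.2 | 36 150.4 | 38 151.0 | 40 153.7 | 42 154.5 | 
 [[-40.0, -0.1, -54.5], [-37.0, -1.5, -54.1], [-34.0, -23.8, -54.2], [-31.0, -22.4, -54.6], [-28.0, -23.4, -54.3], [-25.0, -23.8, -54.4], [-22.0, -22.5, -54.0], [-19.0, -21.9, -54.0], [-16.0, -23.1, -53.8], [-13.0, -24.4, -54.1], [-10.0, -24.2, -54.1], [-7.0, -23.0, -54.3], [-4.0, -24.0, -53.5], [-1.0, -23.5, -53.9], [2.0, -22.8, -53.7], [5.0, -23.9, -54.1], [8.0, -23.1, -53.2], [11.0, -24.7, -53.9], [14.0, -24.0, -54.1], [17.0, -24.9, -53.8]]
0.2202031865869656 [0.20880662 0.22836326 0.27242845 0.27440126 0.27517061 0.28115791
 0.28246551]
0.27465622432065384 ((505.7440490722656, -4.408168792724609), (36.667724609375, 43.74931716918945), 78.40253448486328) [ 0.51314916 -0.0056459   0.22020319]
```

play_rows(rows=[[0.001,-0.017,0,0,0,0.7],[0.001,-0.02,0,0,0,0],[0.001,-0.02,0,0,0,0],[0.0006,-0.0097,0,0,0,0],[0,0,0,0,0,0]])

```text
t: 8.5
eef_pos: [0.5169, -0.0753, 0.2205]
orientation: [-3.141, 0.0, 2.955]
force: [0.2, -1.3, -1.9]
grip_width: 0.404
finger_force: 35.0
```

play_rows(rows=[[0,0,0,0,0,0],[0,0,-0.01,0,0,0],[0,0,-0.014,0,0,0],[0,0,-0.01,0,0,0],[0,0,0,0,0,0]])

```text
t: 8.92
eef_pos: [0.5155, -0.0722, 0.1838]
orientation: [-3.141, -0.004, 2.959]
force: [-0.7, 0.9, -1.9]
grip_width: 0.408
finger_force: 35.0
```

```bash
python3 - <<'E'
from h import *
q=r.sense(); print(q["t"],q["eef_pos"],np.degrees(q["orientation"]),q["force"],q["grip_width"])
s=optics.snapshot("wrist"); C=cloud(s); w=C[~np.isnan(C[...,0])]
a=np.radians(-11); R=np.array([[np.cos(a),np.sin(a)],[-np.sin(a),np.cos(a)]])
L=np.c_[(w[:,:2]-[.5171,-.0725])@R.T,w[:,2]]*1000
for x0 in (-36,-33):
  for y in (-36,-32,-30,-28,-26,-24,-22,-20,20,22,24,26,28,30,32,36):
    q=L[(abs(L[:,1]-y)<1)&(abs(L[:,0]-x0)<1.5)&(L[:,2]>100)&(L[:,2]<162)]
    if len(q): print(y,round(np.median(q[:,2]),1),end=" | ")
  print()
for x in range(-60,-20,2):
    q=L[(abs(L[:,0]-x)<1)&(abs(L[:,1])<15)&(L[:,2]>100)&(L[:,2]<162)]
    if len(q): print(x,round(np.median(q[:,2]),1),end=" | ")
q=L[(abs(L[:,1])<60)&(L[:,0]<-20)&(abs(L[:,2]-154.5)<2)]; print("\ntower y",np.percentile(q[:,1],[.5,99.5]),"x",np.percentile(q[:,0],.5))
z=.2752-.0685+q.mean()*0
W=L[(abs(L[:,0])<45)&(abs(L[:,1])<25)&(L[:,2]>215)&(L[:,2]<246)]; zz=np.median(W[:,2]); q=W[abs(W[:,2]-zz)<3]; print(zz,cv2.minAreaRect(q[:,:2].astype(np.float32)),np.percentile(q[:,0],1),np.percentile(q[:,1],[1,99]))
E
```

```text
8.9167 [ 0.51548797 -0.07218459  0.18384262] [-179.97975935   -0.23572088  169.53335359] [-0.7474467   0.92921805 -1.86949671] 0.407782444540562
-36 154.3 | -32 154.3 | -30 154.3 | -28 154.0 | -26 152.5 | -24 150.9 | -22 149.9 | -20 150.3 | 20 149.9 | 22 149.8 | 24 151.0 | 26 152.5 | 28 154.5 | 30 154.4 | 32 154.7 | 36 154.5 | 
-36 154.2 | -32 154.4 | -30 154.2 | -28 153.6 | -26 152.3 | -24 150.4 | -22 148.5 | -20 148.3 | 20 147.3 | 22 148.6 | 24 150.8 | 26 152.8 | 28 154.2 | 30 154.3 | 32 154.6 | 36 154.5 | 
-60 124.9 | -58 124.2 | -56 148.0 | -54 154.4 | -52 154.5 | -50 154.4 | -48 154.3 | -46 154.3 | -44 154.4 | -42 154.3 | -40 153.7 | -38 151.8 | -36 150.0 | -34 148.4 | -32 147.4 | -30 147.3 | -28 147.4 | 
tower y [-55.63138184  54.92905451] x -56.158595234279304
238.39472605947958 ((-9.045635223388672, -0.07177734375), (44.281524658203125, 49.771724700927734), 0.6406764984130859) -30.09353961636385 [-20.2856606   19.89216009]
```

The bay is centred within 0.5 mm and the cartridge lines up, so I'm inserting through the flaps.

play_rows(rows=[[0,0,-0.004,0,0,0],[0,0,-0.004,0,0,0],[0,0,-0.004,0,0,0],[0,0,-0.004,0,0,0],[0,0,-0.004,0,0,0]])

```text
t: 9.38
eef_pos: [0.5173, -0.0736, 0.1665]
orientation: [3.141, 0.001, 2.957]
force: [-0.7, 0.3, 5.1]
grip_width: 0.41
finger_force: 35.0
```

play_rows(rows=[[0,0,-0.004,0,0,0],[0,0,-0.004,0,0,0],[0,0,-0.004,0,0,0],[0,0,-0.004,0,0,0],[0,0,-0.004,0,0,0]])

```text
t: 9.8
eef_pos: [0.5182, -0.0735, 0.1471]
orientation: [3.141, 0.003, 2.957]
force: [-0.5, 1.2, 2.5]
grip_width: 0.407
finger_force: 35.0
```

play_rows(rows=[[0,0,-0.003,0,0,0],[0,0,-0.004,0,0,0],[0,0,-0.004,0,0,0],[0,0,-0.003,0,0,0],[0,0,0,0,0,0]])

```text
t: 10.22
eef_pos: [0.5165, -0.0734, 0.1314]
orientation: [-3.141, -0.001, 2.957]
force: [1.4, 1.8, -4.0]
grip_width: 0.409
finger_force: 35.0
```

```bash
python3 - <<'E'
from h import *
s=optics.snapshot("wrist"); C=cloud(s); w=C[~np.isnan(C[...,0])]
q=r.sense(); print(q["t"],q["eef_pos"],q["force"],q["grip_width"])
a=np.radians(-11); R=np.array([[np.cos(a),np.sin(a)],[-np.sin(a),np.cos(a)]])
L=np.c_[(w[:,:2]-[.5171,-.0725])@R.T,w[:,2]]*1000
W=L[(abs(L[:,0])<45)&(abs(L[:,1])<19)&(L[:,2]>165)&(L[:,2]<200)]; zz=np.median(W[:,2]); q=W[abs(W[:,2]-zz)<3]; print(zz,np.percentile(W[:,2],[5,50,95]),np.percentile(q[:,0],[1,99]),np.percentile(q[:,1],[1,99]))
E
```

```text
10.2667 [ 0.51646098 -0.07342692  0.13162583] [-0.26625711  1.85231226 -4.54453474] 0.408571511768692
185.98227649990685 [182.21040044 185.9822765  193.3921618 ] [-29.11875306  12.33387422] [-18.82978159  17.06668427]
```

play_rows(rows=[[0,0,0,0,0,0],[0,0,0,0,0,0],[0,0,0,0,0,0],[0,0,0,0,0,0],[0,0,0,0,0,0]], jaw=0.3)

```text
t: 10.68
eef_pos: [0.5171, -0.0738, 0.1327]
orientation: [-3.142, 0.0, 2.957]
force: [-0.8, -0.5, -0.1]
grip_width: 0.65
finger_force: 0.0
```

play_rows(rows=[[0,0,0.004,0,0,0],[0,0,0.01,0,0,0],[0,0,0.014,0,0,0],[0,0,0.012,0,0,0],[0,0,0.005,0,0,0]])

```text
t: 11.1
eef_pos: [0.5181, -0.0739, 0.1799]
orientation: [3.141, 0.003, 2.957]
force: [0.2, -0.7, 0.2]
grip_width: 0.652
finger_force: 0.0
```

play_rows(rows=[[0,0,0,0,0,0],[0,0,0,0,0,0],[0,0,0,0,0,0],[0,0,0,0,0,0],[0,0,0,0,0,0]], jaw=-1)

```text
t: 11.52
eef_pos: [0.5167, -0.0736, 0.1769]
orientation: [-3.141, -0.001, 2.957]
force: [0.7, 0.5, -1.0]
grip_width: 0.311
finger_force: 0.0
```

play_rows(rows=[[0,0,0,0,0,0],[0,0,0,0,0,0],[0,0,0,0,0,0],[0,0,0,0,0,0],[0,0,0,0,0,0]])

```text
t: 11.93
eef_pos: [0.517, -0.0737, 0.1774]
orientation: [3.142, -0.0, 2.957]
force: [-0.3, -0.7, 0.2]
grip_width: 0.005
finger_force: 0.0
```

```bash
python3 - <<'E'
from h import *
s=optics.snapshot("wrist"); save(s,"w5.png"); C=cloud(s); w=C[~np.isnan(C[...,0])]
q=r.sense(); print(q["t"],q["eef_pos"],q["force"],q["grip_width"],q["finger_force"])
a=np.radians(-11); R=np.array([[np.cos(a),np.sin(a)],[-np.sin(a),np.cos(a)]])
L=np.c_[(w[:,:2]-[.5171,-.0725])@R.T,w[:,2]]*1000
W=L[(abs(L[:,0])<45)&(abs(L[:,1])<25)&(L[:,2]>165)&(L[:,2]<200)]
for x in range(-36,36,4):
    q=W[(abs(W[:,0]-x)<2)]; 
    if len(q): print(x,len(q),np.round(np.percentile(q[:,2],[10,50,90]),1),np.round(np.percentile(q[:,1],[2,98]),1))
E
```

```text
11.9833 [ 0.51703463 -0.07365007  0.17744421] [ 0.05405823 -0.62535698 -0.5253428 ] 0.0061392085053462225 0.0
-32 2 [179.7 179.8 179.9] [7.5 8. ]
-28 647 [177.8 184.4 186.1] [-15.9  16.3]
-24 453 [184.8 186.  187. ] [-17.   17.4]
-20 512 [185.  186.2 191.5] [-17.   17.5]
-16 456 [184.9 186.4 193. ] [-17.1  17.6]
-12 444 [184.9 186.4 193.2] [-17.2  17.8]
-8 449 [184.8 186.3 193.2] [-17.3  18. ]
-4 347 [184.5 186.1 192.6] [-17.4  18.1]
0 186 [183.9 185.8 187. ] [-17.9  18.1]
4 157 [183.2 185.6 186.7] [-18.   18.4]
8 144 [183.2 185.5 186.6] [-18.1  18.5]
12 111 [183.5 185.5 186.6] [-17.5  18.6]
16 70 [183.1 184.7 185.9] [-17.7  18.7]
20 3 [183.7 183.8 184. ] [-17.6  16.8]
```

View pics/w5.png

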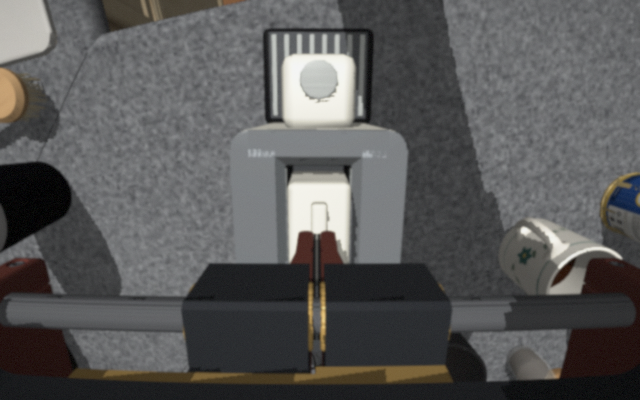

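The cartridge stands upright in the bay, its top at (318,220) in the picture, and the closed fingers are over the ridge. I'm pressing down now.

play_rows(rows=[[0,0.001,-0.004,0,0,0],[0,0,-0.003,0,0,0],[0,0,-0.003,0,0,0],[0,0,-0.003,0,0,0],[0,0,-0.003,0,0,0]])

```text
t: 12.4
eef_pos: [0.5169, -0.0727, 0.161]
orientation: [-3.142, -0.0, 2.957]
force: [0.3, -0.6, 0.7]
grip_width: 0.006
finger_force: 0.3
```

play_rows(rows=[[0,0,-0.003,0,0,0],[0,0,-0.003,0,0,0],[0,0,-0.003,0,0,0],[0,0,-0.003,0,0,0],[0,0,-0.003,0,0,0]])

```text
t: 12.82
eef_pos: [0.5173, -0.0727, 0.1465]
orientation: [3.141, 0.001, 2.957]
force: [-0.3, 0.2, 4.4]
grip_width: 0.006
finger_force: 2.1
```

play_rows(rows=[[0,0,-0.003,0,0,0],[0,0,-0.003,0,0,0],[0,0,-0.003,0,0,0],[0,0,-0.003,0,0,0],[0,0,-0.003,0,0,0]])

```text
t: 13.23
eef_pos: [0.5172, -0.0727, 0.1313]
orientation: [3.142, 0.0, 2.957]
force: [-0.3, -1.0, 4.1]
grip_width: 0.005
finger_force: 2.6
```

play_rows(rows=[[0,0,-0.003,0,0,0],[0,0,-0.003,0,0,0],[0,0,-0.003,0,0,0],[0,0,-0.003,0,0,0],[0,0,-0.003,0,0,0]])

```text
t: 13.65
eef_pos: [0.5173, -0.0727, 0.1164]
orientation: [3.142, 0.0, 2.957]
force: [0.0, 0.3, 5.8]
grip_width: 0.006
finger_force: 3.1
```

play_rows(rows=[[0,0,-0.002,0,0,0],[0,0,-0.002,0,0,0],[0,0,-0.0015,0,0,0],[0,0,-0.0015,0,0,0],[0,0,-0.001,0,0,0]])

```text
t: 14.07
eef_pos: [0.5177, -0.0727, 0.1088]
orientation: [3.141, 0.001, 2.957]
force: [-0.8, 0.0, 8.0]
grip_width: 0.004
finger_force: 3.8
```

play_rows(rows=[[0,0,-0.001,0,0,0],[0,0,-0.001,0,0,0],[0,0,-0.001,0,0,0],[0,0,-0.001,0,0,0],[0,0,-0.001,0,0,0]])

```text
t: 14.48
eef_pos: [0.5174, -0.0727, 0.1037]
orientation: [3.141, 0.001, 2.957]
force: [-0.9, -0.2, 8.9]
grip_width: 0.006
finger_force: 4.0
```

play_rows(rows=[[0,0,-0.0008,0,0,0],[0,0,-0.0008,0,0,0],[0,0,-0.0006,0,0,0],[0,0,-0.0006,0,0,0],[0,0,0,0,0,0]])

```text
t: 14.9
eef_pos: [0.5175, -0.0727, 0.1011]
orientation: [3.141, 0.001, 2.957]
force: [-0.5, -1.1, 8.2]
grip_width: 0.007
finger_force: 4.9
```

play_rows(rows=[[0,0,-0.0004,0,0,0],[0,0,-0.0004,0,0,0],[0,0,-0.0004,0,0,0],[0,0,-0.0004,0,0,0],[0,0,-0.0004,0,0,0]])

```text
t: 15.32
eef_pos: [0.5177, -0.0727, 0.0992]
orientation: [3.141, 0.001, 2.957]
force: [-2.0, -1.0, 9.7]
grip_width: 0.004
finger_force: 5.3
```

play_rows(rows=[[0,0,-0.0004,0,0,0],[0,0,-0.0004,0,0,0],[0,0,-0.0004,0,0,0],[0,0,-0.0004,0,0,0],[0,0,-0.0004,0,0,0]])

```text
t: 15.73
eef_pos: [0.5177, -0.0727, 0.0972]
orientation: [3.141, 0.001, 2.957]
force: [-1.7, 0.4, 10.0]
grip_width: 0.006
finger_force: 5.5
```

play_rows(rows=[[0,0,-0.0004,0,0,0],[0,0,-0.0004,0,0,0],[0,0,-0.0004,0,0,0],[0,0,-0.0004,0,0,0],[0,0,-0.0004,0,0,0]])

```text
t: 16.15
eef_pos: [0.5175, -0.0727, 0.0951]
orientation: [3.141, 0.001, 2.957]
force: [-1.1, -0.2, 10.7]
grip_width: 0.007
finger_force: 6.7
```

play_rows(rows=[[0,0,-0.0004,0,0,0],[0,0,-0.0004,0,0,0],[0,0,-0.0004,0,0,0],[0,0,-0.0004,0,0,0],[0,0,-0.0004,0,0,0]])

```text
t: 16.57
eef_pos: [0.5177, -0.0728, 0.094]
orientation: [3.141, 0.002, 2.957]
force: [-3.9, -0.1, 20.6]
grip_width: 0.003
finger_force: 11.7
```

play_rows(rows=[[0,0,-0.0003,0,0,0],[0,0,-0.0002,0,0,0],[0,0,0,0,0,0],[0,0,0,0,0,0],[0,0,0,0,0,0]])

```text
t: 16.98
eef_pos: [0.5178, -0.0728, 0.0938]
orientation: [3.141, 0.002, 2.957]
force: [-5.3, -0.3, 22.3]
grip_width: 0.004
finger_force: 12.5
```

The arm has stalled at 22 N with the ridge about 32 mm below the mouth, which means home. Backing off to see whether the cartridge stays latched.

play_rows(rows=[[0,0,0.001,0,0,0],[0,0,0.001,0,0,0],[0,0,0.002,0,0,0],[0,0,0.003,0,0,0],[0,0,0.003,0,0,0]])

```text
t: 17.4
eef_pos: [0.5166, -0.0726, 0.1019]
orientation: [-3.141, -0.001, 2.957]
force: [-1.2, -1.1, 0.8]
grip_width: 0.006
finger_force: 2.2
```

No force remains, so it is latched. I'm withdrawing fully and checking the flaps.

play_rows(rows=[[0,0,0.006,0,0,0],[0,0,0.01,0,0,0],[0,0,0.012,0,0,0],[0,0,0.015,0,0,0],[0,0,0.02,0,0,0]])

```text
t: 17.82
eef_pos: [0.5163, -0.0726, 0.1656]
orientation: [-3.141, -0.002, 2.957]
force: [-0.6, 0.5, 0.2]
grip_width: 0.006
finger_force: 0.0
```

play_rows(rows=[[0,0,0.03,0,0,0],[0,0.02,0.03,0,0,0],[0,0.03,0.01,0,0,0],[0,0.03,0,0,0,0],[0,0.01,0,0,0,0]])

```text
t: 18.23
eef_pos: [0.5173, 0.022, 0.2369]
orientation: [3.139, 0.002, 2.961]
force: [0.4, 0.0, -0.0]
grip_width: 0.004
finger_force: 0.0
```

```bash
python3 - <<'E'
from h import *
s=optics.snapshot("wrist"); save(s,"w6.png"); C=cloud(s); w=C[~np.isnan(C[...,0])]
q=r.sense(); print(q["t"],q["eef_pos"],q["force"],q["grip_width"],q["finger_force"])
a=np.radians(-11); R=np.array([[np.cos(a),np.sin(a)],[-np.sin(a),np.cos(a)]])
L=np.c_[(w[:,:2]-[.5171,-.0725])@R.T,w[:,2]]*1000
W=L[(abs(L[:,0])<28)&(abs(L[:,1])<30)&(L[:,2]<165)]
for y in range(-28,29,4):
    q=W[(abs(W[:,1]-y)<2)]
    if len(q): print(y,len(q),np.round(np.percentile(q[:,2],[2,50,98]),1))
E
```

```text
18.2833 [0.51699135 0.02230748 0.23609602] [-0.22985083  0.97784546  0.02673335] 0.009809810762376513 0.0
-28 351 [151.7 153.7 155.5]
-24 420 [146.7 150.4 153.1]
-20 336 [114.1 147.4 149.3]
-16 281 [145.5 147.2 148.6]
-12 313 [115.9 147.2 148.8]
-8 324 [116.1 147.1 148.6]
-4 304 [117.1 147.3 148.8]
0 233 [115.5 147.  148.4]
4 296 [117.1 147.4 148.8]
8 305 [117.  147.1 148.5]
12 293 [145.7 147.2 148.5]
16 284 [145.9 147.3 148.7]
20 264 [145.9 147.5 148.9]
24 222 [148.4 150.5 152.9]
28 274 [152.4 154.1 155.8]
```

View pics/w6.png

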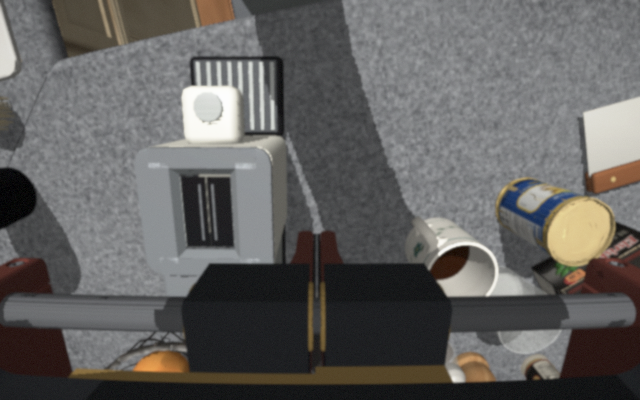

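Both flaps are shut and level at 147 mm, at (207,210) in the picture. The cartridge top seen through the slit is about 39 mm below the mouth, so it is latched home, and the neighbours have not moved.

```bash
python3 -c "
from workcell import r
print(r.hand_in())"
```

```text
the job is handed in; nothing more can be done
None
```

The cartridge is latched home in the filter, its flat top about 39 mm below the bay mouth, both flaps are shut over it, no bystander was touched, and the job was handed in at about 18 s; no verdict came back.

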